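# Lay out the sick-day tray

### The job

Get the sick-day tray ready. Lay the flat medicine box crosswise in the very middle of the wooden tray, between the two coasters, with its long sides parallel to the tray's short ends, and lay the biscuit packet flat on top of it, centred and lengthwise along the box; stand the amber dropper bottle upright in the middle of the round cork coaster and the green-lidded jar upright in the middle of the square white coaster. Leave the striped mug and the red-capped spice jar where they are.

Things in the scene. Friction and masses are not known exactly. Their poses are not given: they have to be found in the camera images.
- tray: Low dark-brown wooden tray, 215 x 335 mm, fixed, turned up to 10 degrees. Origin: centre of its underside; x along its short side, roughly away from the robot; y along its long side, roughly to the left; z up. Inner floor 6 mm above the origin; rim 17 mm high, 11 mm wide. Two coasters are fixed on its floor, 105 mm either side of its centre along y; which is on which side varies.
- cork_coaster: Round brown cork coaster, 78 mm diameter, 4 mm thick, fixed on the tray's floor near one end. Origin: centre of its underside; its top is 4 mm higher.
- white_coaster: Square white ceramic coaster, 76 x 76 mm, 4 mm thick, fixed on the tray's floor near the other end. Origin: centre of its underside; its top is 4 mm higher. Its sides are parallel to the tray's.
- flat_box: Flat closed medicine box, white and pale blue-green, 64 mm (x) x 127 mm (y) x 20 mm high (z; what lies on it rests 19 mm above its origin), 0.06 to 0.11 kg, lying flat on the worktop. Origin: centre of its underside, z up. Grip it across its 64 mm width. Like the other things to move it starts in front of the microwave, whose face stands at x = 0.58 m, right side at y = -0.09 m, top at z = 0.26 m.
- biscuit: Stiff flow-wrapped biscuit packet, cream and orange film with green ends, 66 mm (x) x 140 mm (y) x 14 mm high (z), 0.06 kg, lying flat on the worktop; behaves as one rigid bar. Origin: centre of its underside, z up. Grip it across its 66 mm width.
- dropper_bottle: Amber glass dropper bottle with a black rubber top, standing upright, 102 mm high. Body 33 mm in diameter up to 60 mm high, collar 24 mm in diameter from 66 to 76 mm, narrow rubber top above: grip the body 40 to 65 mm up. Origin: centre of its underside, z up. 0.07 kg.
- green_jar: Tall round jar of brown granules with a green lid, standing upright, 50 mm diameter, 140 mm high, 0.23 to 0.44 kg. Body 48 mm in diameter up to 124 mm, lid 50 mm above that; grip it near the top. Origin: centre of its underside, z up.
- striped_mug: White mug with red stripes, 83 mm diameter with handle, 101 mm high, at the back beside the coffee maker. Bystander: leave it alone. Origin: centre of its underside.
- red_spice: Spice jar with a red cap, 45 mm diameter, 109 mm high, at the back, left of the coffee maker. Bystander: leave it alone. Origin: centre of its underside.

How it is judged:
At the end, for the whole second after the job is handed in: Box flat on the tray floor, centre within 15 mm of the tray's along each side, crosswise within 10 deg; packet flat on the box within 15 mm and 10 deg; bottle upright on the cork, jar upright on the white coaster, each within 15 mm of its centre; all at rest (x of flat_box in the frame of tray between -0.015 and 0.015 m and y of flat_box in the frame of tray between -0.015 and 0.015 m and z of flat_box in the frame of tray between 0.001 and 0.011 m and angle between the y axis of flat_box and the x axis of tray, either way round below 0.18 rad and horizontal distance between biscuit and flat_box below 0.015 m and z of biscuit in the frame of flat_box between 0.0145 and 0.0245 m and angle between the y axis of biscuit and the y axis of flat_box, either way round below 0.18 rad and horizontal distance between dropper_bottle and cork_coaster below 0.015 m and z of dropper_bottle in the frame of cork_coaster between 0 and 0.008 m and horizontal distance between green_jar and white_coaster below 0.015 m and z of green_jar in the frame of white_coaster between 0 and 0.008 m and linear speed of each of flat_box, biscuit, dropper_bottle, green_jar below 0.02 m/s and angle between each of flat_box, biscuit, dropper_bottle, green_jar's own z axis and vertical below 0.1 rad); the robot touches nothing.
It fails at once if the striped mug is moved more than 20 mm or tipped (distance of striped_mug from where it was at the start of the episode above 0.02 m or angle between striped_mug's own z axis and vertical above 0.3 rad).
It fails at once if the red-capped spice jar is moved more than 20 mm or tipped (distance of red_spice from where it was at the start of the episode above 0.02 m or angle between red_spice's own z axis and vertical above 0.3 rad).
It also fails if it takes over 134 s, if anything falls off the work surface, if the arm or the gripper's body presses on something with over 40 N, if the wrist force passes 120 N, or if a joint passes its speed limit or range.

### The arm

A 6-joint arm with a two-finger parallel gripper is mounted at the origin on a cart in front of the work surface, level with it; the furniture and walls round the work are solid. World frame = base frame: x ahead of the robot, y to its left, z up, the work surface at z = 0. Lengths are in m, angles in rad, forces in N, time in s.
With the tool pointing down it reaches from about 0.375 to 0.9 m from the base axis. Payload 3.1 kg.
Tool frame: the origin (TCP) lies between the finger pads; the fingertips stand manip.finger_overhang ahead of it and the grasp point (between the pads) lies 5 mm behind it (manip.finger_overhang is the distance from the TCP to the fingertips, in m); z points along the fingers, y is the line along which they close (so a half turn about z gives the same grasp; the last joint's range is limited). The gripper opens to 85 mm and grips with 20 to 120 N. Pads are 22 mm wide; open, the fingers measure 114 mm over their backs; the gripper's body (76 mm by 85 mm) begins 54 mm behind the grasp point. The pads swing forward as they close: fully open they stand 13 mm farther back than shut.
Start: joints at [-1.355, 0.527, 1.433, -0, 1.181, -0.178], TCP at [0.24, -0.577, 0.245] pointing down, gripper open.
Joint ranges: [-3.08, 3.08], [-0.75, 2.2], [0.22, 2.44], [-1.43, 4.57], [0, 2.65], [-2.85, 2.85]. Speed limits (rad/s): [2.79, 2.79, 3.14, 3.14, 3.14, 3.14].

### API

Orientations are given as a unit quaternion [x, y, z, w].
In Python, from station import manip gives the robot as it stands.
- The arm moves only by the tool drive_tool, never from a script. Its argument "plan" is a list of rows, each a list of 7 numbers: the shift along the tool's x, y, z in m, then the turn, a rotation vector about the tool's x, y, z in degrees, then the opening, from -1 (shut) to 1 (fully open). In form: [[x, y, z, wx, wy, wz, gripper], ...]. A call has 1 to 10 rows; each row shifts and turns the commanded pose from where the row before left it, along the tool's axes as they then stand; what a row does not reach is not made up. A row lasts 1/10 s, in which the tool goes at most 50 mm and 8.59 degrees, less where a joint would pass 70% of its speed; a pose out of reach is approached as far as the arm can. A call is refused whole if a number of a shift passes 0.05 or a number of a turn 8.59, either way. A call with a gripper value outside its range is refused whole. The fingers move at their own pace and stop on an object; "newtons" is the grip in N (left out, the last holds). Time passes only in rows, so rows that do not move let the fingers close. It gives the time, the measured TCP pose, the force, the opening and the grip force at its end, in the units of the state.
- manip.sense(): the state, without advancing time (a new reading comes with each control period).
- manip.snapshot(name): name is "side" or "top" or "wrist"; returns a dict with "image" (480x640x3 uint8, red, green, blue), "z_map" (480x640 float32, m along the optical axis (not along the pixel's ray), 0 where there is no reading), "fov_y" (degrees; the focal length in pixels is half the picture's height over the tangent of half this angle, whatever the lens; pixels are square), "cx", "cy" (the principal point, pixels), "extrinsics" (4x4, takes a point from camera to world coordinates); the wrist camera has in their place "mount" (4x4, takes a point from camera to tool coordinates, whose origin is the TCP and whose axes are the flange's). Camera axes: x right, y up, looking along -z (the intrinsics and any distortion apply to the point x, -y, -z); pixel columns grow to the right and rows downward; lengths in m; the calibration is good to about 2 mm. A picture is of the moment at which its call begins: read the wrist's pose just before it.
- manip.sign_off(): hands the job in; it is judged then, once.
The state is a dict: "t": time; "q": joint angles; "qd": joint speeds; "tau": joint torques, N m; "tcp_pos": TCP position; "tool_rot": TCP orientation; "force": force on the tool from outside, world axes, zero at the start; "ft_torque": the same for the moment, N m; "finger_gap": opening from 0.0 (shut) to 1.0 (fully open); "gripper_force": force on a finger pad.
Only numpy, scipy, OpenCV 4.12 (cv2) and the standard library are available. Lean on these libraries where they do the work, as an engineer would, in place of code of your own. Each camera call takes 0.05 s, during which the arm holds its last target. There are 200 camera calls.

## Working session

There is one attempt and no reset: what is moved stays moved. The work goes in short steps, Python scripts to look and compute and a tool call to move; the robot and the scene stay as the last step left them, time stands still between calls to the robot, and variables do not carry over. Pictures are saved under pics/ and viewed, at most 14 in all, crops included, and the job is handed in when it is done.

Besides the shell and the picture viewer there is one more tool, called after "Emit:" as a command line: name --pt "numbers of a row" for each row, then --argument value for the rest. drive_tool: Moves the arm, as the interface text tells. Its arguments: {"type":"object","properties":{"plan":{"type":"array"},"newtons":{"type":"number"}},"required":["plan"]}

```bash
ls; mkdir -p pics
cat > h.py <<'E'
import numpy as np, cv2
from station import manip
def save(s,n): cv2.imwrite('pics/'+n+'.png', s['image'][:,:,::-1])
def cloud(s,E=None):
    z=s['z_map']; E=s['extrinsics'] if E is None else E
    f=240/np.tan(np.radians(s['fov_y'])/2)
    v,u=np.mgrid[0:480,0:640]
    p=np.stack([(u-s['cx'])/f*z,-(v-s['cy'])/f*z,-z],-1)
    return p@np.array(E)[:3,:3].T+np.array(E)[:3,3]
E
python3 - <<'E'
from h import *
print(manip.sense(), manip.finger_overhang)
for n in ['top','side']:
    s=manip.snapshot(n); save(s,n+'0'); np.save(n+'0.npy',s,allow_pickle=True)
    print({k:v for k,v in s.items() if k not in('image','z_map')})
E
```

```text
pics
{'t': 0.0, 'q': array([-1.35449266e+00,  5.28443338e-01,  1.43389365e+00, -3.99751802e-05,
        1.18137568e+00, -1.78491860e-01]), 'qd': array([ 4.86041086e-04, -3.33181467e-04,  7.08778213e-04,  2.38703494e-05,
       -8.50032338e-04,  3.87376806e-04]), 'tau': array([-1.67033568e-04, -4.42352021e+01, -1.78026581e+01, -2.15723244e-04,
        8.46408686e-03, -4.26760963e-06]), 'tcp_pos': array([ 0.24026181, -0.57624186,  0.24435035]), 'tool_rot': array([ 9.80578200e-01,  1.96125646e-01, -3.85189447e-05, -1.05946835e-03]), 'force': array([-0.0183478 , -0.37084629,  0.36457064]), 'ft_torque': array([-0.06759106,  0.02029934,  0.01027042]), 'gripper_force': 0.0, 'finger_gap': 1.0002783482580515} 0.014
{'fov_y': 56.59198912909653, 'cx': 315.55038248563244, 'cy': 235.13340779774506, 'extrinsics': array([[-3.91687380e-03,  9.92860257e-01, -1.19218995e-01,
         4.68400847e-01],
       [-9.99722073e-01, -1.11632920e-03,  2.35484815e-02,
        -1.84032659e-02],
       [ 2.32472638e-02,  1.19278097e-01,  9.92588686e-01,
         1.20232983e+00],
       [ 0.00000000e+00,  0.00000000e+00,  0.00000000e+00,
         1.00000000e+00]])}
{'fov_y': 43.83637880276833, 'cx': 321.3934780460373, 'cy': 241.6134235987927, 'extrinsics': array([[ 0.29705638,  0.57056654, -0.76564439, -0.69794635],
       [-0.95472967,  0.19072334, -0.22828898, -0.42251808],
       [ 0.0157722 ,  0.79879812,  0.60139239,  1.05168213],
       [ 0.        ,  0.        ,  0.        ,  1.        ]])}
```

View pics/top0.png

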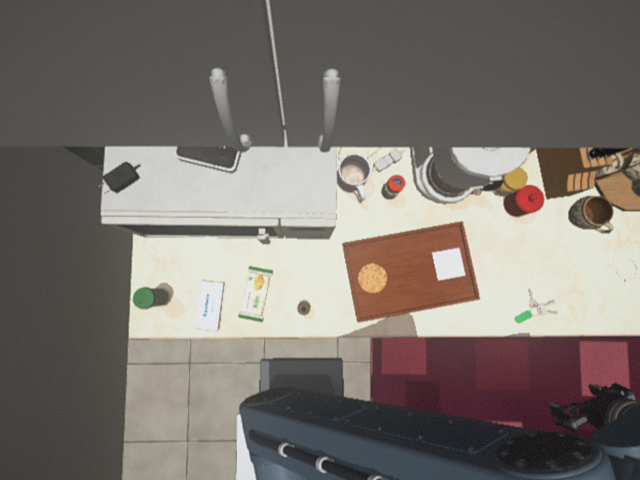

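View pics/side0.png

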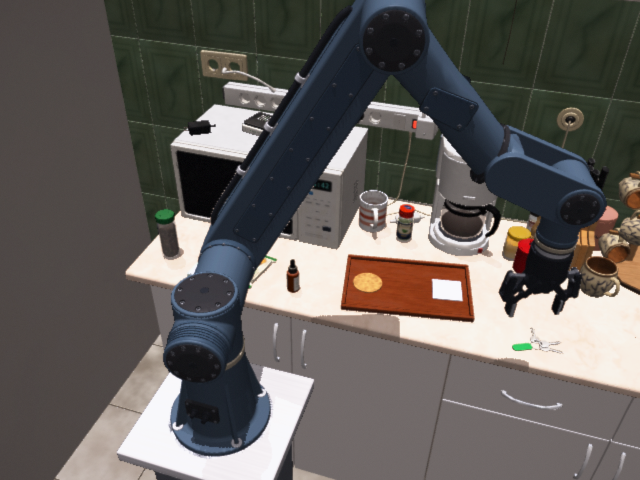

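Top view: green jar (147,297), box (210,305), biscuit (256,293), bottle (304,308), cork (372,278), white coaster (449,264), tray centre ~(412,272). Side view: the arm hides the box and most of the biscuit; the striped mug (373,212) and spice jar (405,222) stand behind the tray.

```bash
cat >> h.py <<'E'
def ray(s,px,zp,E=None):
    E=np.array(s['extrinsics'] if E is None else E); f=240/np.tan(np.radians(s['fov_y'])/2)
    px=np.atleast_2d(px).astype(float)
    d=np.c_[(px[:,0]-s['cx'])/f,-(px[:,1]-s['cy'])/f,-np.ones(len(px))]@E[:3,:3].T
    return (E[:3,3]+d*((zp-E[2,3])/d[:,2])[:,None])[:,:2]
def roimask(s,roi,fn,k=0):
    u0,v0,u1,v1=roi; m=np.zeros((480,640),np.uint8)
    hsv=cv2.cvtColor(s['image'],cv2.COLOR_RGB2HSV).astype(int)
    m[v0:v1,u0:u1]=fn(hsv)[v0:v1,u0:u1]*255
    if k: m=cv2.morphologyEx(m,cv2.MORPH_CLOSE,np.ones((k,k)))
    n,l,st,c=cv2.connectedComponentsWithStats(m)
    i=1+np.argmax(st[1:,4]); return (l==i).astype(np.uint8)
def rect(s,m,zp,E=None):
    c=max(cv2.findContours(m,0,cv2.CHAIN_APPROX_NONE)[0],key=cv2.contourArea)[:,0]
    w=ray(s,c,zp,E).astype(np.float32); (x,y),(a,b),t=cv2.minAreaRect(w*1000)
    if a<b: t+=90; a,b=b,a
    return np.round([x,y,a,b,(t+90)%180-90],1)   # mm, long, short, angle of long side from x axis
E
python3 - <<'E'
from h import *
s=np.load('top0.npy',allow_pickle=True).item()
C=cloud(s)
h=cv2.cvtColor(s['image'],cv2.COLOR_RGB2HSV)
for n,p in dict(box=(210,305),bis=(256,293),jar=(145,298),bot=(304,308),tray=(412,272),cork=(372,278),white=(449,264),table=(230,260),mug=(352,172),spice=(394,186),rim=(437,308)).items(): print(n,C[p[1],p[0]].round(3),h[p[1],p[0]])
H=C[:,:,2]
def show(n,roi,fn,z,k=0):
    m=roimask(s,roi,fn,k); print(n,m.sum(),rect(s,m,z))
show('tray',(335,215,490,330),lambda h:(h[...,2]<150)&(h[...,1]>100)&(H<.03),.017,9)
show('white',(425,240,475,285),lambda h:(h[...,1]<60)&(h[...,2]>150),.010)
show('cork',(350,255,395,300),lambda h:(h[...,2]>150)&(h[...,1]>60),.010)
show('box',(190,270,235,335),lambda h:H>.012,.02)
show('bis',(230,255,280,330),lambda h:H>.008,.014)
show('bot',(290,290,320,325),lambda h:H>.08,.09)
show('jar',(125,280,180,315),lambda h:H>.12,.14)
cv2.imwrite('pics/crop.png',cv2.resize(s['image'][250:335,125:325,::-1],None,fx=4,fy=4))
E
```

```text
box [0.427 0.23  0.02 ] [150   1 232]
bis [0.458 0.112 0.009] [ 36   6 231]
jar [0.448 0.355 0.144] [ 61  79 132]
bot [ 0.422 -0.016  0.097] [22 34 82]
tray [ 0.512 -0.306  0.004] [  8 143 136]
cork [ 0.496 -0.197  0.008] [ 17 123 222]
white [ 0.533 -0.407  0.007] [110   3 232]
table [ 0.546  0.183 -0.   ] [ 34  16 232]
mug [ 0.787 -0.148  0.007] [ 18  32 221]
spice [ 0.724 -0.242  0.109] [  5 177 218]
rim [ 0.416 -0.372 -0.   ] [ 30  23 226]
tray 8036 [ 514.5 -299.4  330.1  210.4  -79.7]
white 847 [ 534.1 -403.5   79.1   78.5  -80. ]
cork 784 [ 497.3 -192.3   89.8   85.3  -77.1]
box 1178 [426.5 233.  125.6  63.3  -6. ]
bis 876 [453.4 113.7 118.5  57.  -11.5]
bot 27 [418.9 -14.1  18.5  11.2  75.9]
jar 415 [447.8 357.9  52.   51.3  46.2]
```

View pics/crop.png

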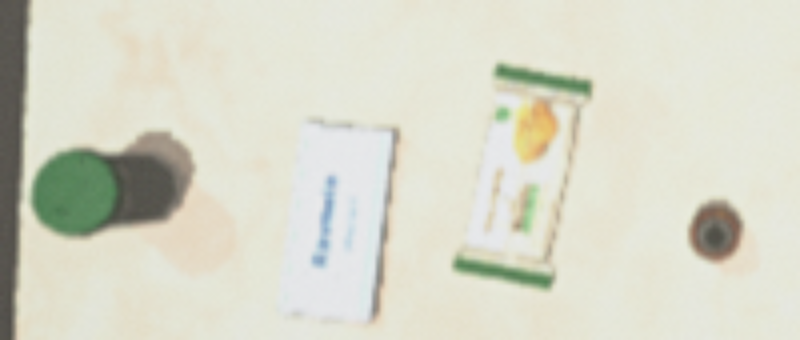

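Crop (4x, origin (125,250)): biscuit corners about (498,65), (592,92), (455,262), (552,285); box corners (308,120)–(375,320); bottle centre (715,233); jar lid (75,192).

```bash
cat >> h.py <<'E'
def yaw(q):
    from scipy.spatial.transform import Rotation as R
    M=R.from_quat(q).as_matrix(); return np.degrees(np.arctan2(M[1,0],M[0,0]))
def plan(wps,step=.045):
    """wps: list of (x,y,z,yaw_deg). prints round rows (constant per leg) from the measured pose"""
    st=manip.sense(); p=np.array(st['tcp_pos']); a=yaw(st['tool_rot'])
    print('at',p.round(4),round(a,2))
    for w in wps:
        d=np.array(w[:3])-p; da=-((w[3]-a+180)%360-180)   # turn about tool z (down)
        n=int(max(1,np.ceil(np.linalg.norm(d)/step),np.ceil(abs(da)/8.3)))
        t=np.radians(a)
        if abs(da)<.3: da=0
        elif np.linalg.norm(d[:2])>.001:   # mixed: do turn first
            print(' mixed leg: rows follow rotating axes')
        for i in range(n):
            t=np.radians(a); s=d/n
            l=np.array([s[0]*np.cos(t)+s[1]*np.sin(t), s[0]*np.sin(t)-s[1]*np.cos(t), -s[2]]).round(4)
            if da or i==0: print(f' [{l[0]},{l[1]},{l[2]},0,0,{da/n:.2f},g]'+('' if da else f' x{n}'))
            p=p+[l[0]*np.cos(t)+l[1]*np.sin(t), l[0]*np.sin(t)-l[1]*np.cos(t), -l[2]]; a-=round(da/n,2)
E
python3 - <<'E'
from h import *
s=np.load('top0.npy',allow_pickle=True).item()
c=ray(s,[(249.5,266.3),(273,273),(238.8,315.5),(263,321.3)],.006)
print(c,c.mean(0), c[0]-c[2],c[1]-c[3])
plan([(.24,-.576,.33,-6),(.45,-.25,.33,-6),(.42,.17,.33,-6)])
E
```

```text
[[0.52841834 0.13006877]
 [0.51037506 0.06726916]
 [0.39896214 0.15640816]
 [0.38355769 0.09262385]] [0.45532831 0.11159248] [ 0.1294562  -0.02633939] [ 0.12681737 -0.02535469]
at [ 0.2403 -0.5763  0.2444] 22.62
 [-0.0,-0.0001,-0.0214,0,0,7.16,g]
 [-0.0001,-0.0001,-0.0214,0,0,7.16,g]
 [-0.0001,-0.0001,-0.0214,0,0,7.16,g]
 [-0.0001,-0.0001,-0.0214,0,0,7.16,g]
 [0.0194,-0.0385,-0.0,0,0,0.00,g] x9
 [-0.0074,-0.0414,-0.0,0,0,0.00,g] x10
```

Emit:
drive_tool --pt "0 0 -0.0214 0 0 7.16 1" --pt "0 0 -0.0214 0 0 7.16 1" --pt "0 0 -0.0214 0 0 7.16 1" --pt "0 0 -0.0214 0 0 7.16 1" --pt "0.0194 -0.0385 0 0 0 0 1" --pt "0.0194 -0.0385 0 0 0 0 1" --pt "0.0194 -0.0385 0 0 0 0 1" --pt "0.0194 -0.0385 0 0 0 0 1" --pt "0.0194 -0.0385 0 0 0 0 1" --pt "0.0194 -0.0385 0 0 0 0 1" --newtons 40

```text
t: 1.1
tcp_pos: [0.3809, -0.3576, 0.3306]
tool_rot: [0.999, -0.053, -0.0, -0.0]
force: [0.3, -0.7, 0.2]
finger_gap: 1.002
gripper_force: 0.0
```

Emit:
drive_tool --pt "0.0194 -0.0385 0 0 0 0 1" --pt "0.0194 -0.0385 0 0 0 0 1" --pt "0.0194 -0.0385 0 0 0 0 1" --pt "-0.0074 -0.0414 0 0 0 0 1" --pt "-0.0074 -0.0414 0 0 0 0 1" --pt "-0.0074 -0.0414 0 0 0 0 1" --pt "-0.0074 -0.0414 0 0 0 0 1" --pt "-0.0074 -0.0414 0 0 0 0 1" --pt "-0.0074 -0.0414 0 0 0 0 1" --pt "-0.0074 -0.0414 0 0 0 0 1"

```text
t: 2.1
tcp_pos: [0.4286, 0.0447, 0.3307]
tool_rot: [0.999, -0.053, -0.0, -0.0]
force: [0.7, -0.2, 0.3]
finger_gap: 1.001
gripper_force: 0.0
```

Emit:
drive_tool --pt "-0.0074 -0.0414 0 0 0 0 1" --pt "-0.0074 -0.0414 0 0 0 0 1" --pt "-0.0074 -0.0414 0 0 0 0 1" --pt "0 0 0 0 0 0 1" --pt "0 0 0 0 0 0 1"

```text
t: 2.6
tcp_pos: [0.4196, 0.1695, 0.3306]
tool_rot: [0.999, -0.051, -0.0, 0.0]
force: [1.6, -0.4, 0.8]
finger_gap: 1.001
gripper_force: 0.0
```

```bash
cat >> h.py <<'E'
def wrist(n):
    from scipy.spatial.transform import Rotation as R
    st=manip.sense(); s=manip.snapshot('wrist'); T=np.eye(4)
    T[:3,:3]=R.from_quat(st['tool_rot']).as_matrix(); T[:3,3]=st['tcp_pos']
    s['extrinsics']=T@np.array(s['mount']); save(s,n); np.save(n+'.npy',s,allow_pickle=True); return s
E
python3 - <<'E'
from h import *
s=wrist('w1'); print(s['mount'],s['fov_y'],manip.sense()['tcp_pos'],yaw(manip.sense()['tool_rot']))
E
```

```text
[[-2.04756721e-04  9.64986464e-01  2.62299604e-01  6.79118416e-02]
 [ 9.99999741e-01  1.64410856e-05  7.20135447e-04  3.21823098e-05]
 [ 6.90608468e-04  2.62299683e-01 -9.64986217e-01 -1.29085830e-01]
 [ 0.00000000e+00  0.00000000e+00  0.00000000e+00  1.00000000e+00]] 69.35868894327164 [0.41993551 0.16859348 0.33062344] -5.971742110110102
```

View pics/w1.png

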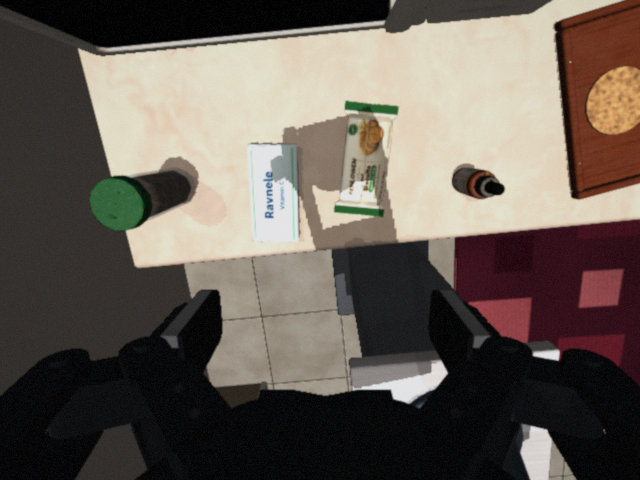

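Wrist view: jar lid (122,203), box (274,192), biscuit (367,158), bottle base ~(464,180) leaning outward with parallax, cork at (618,100).

Run:
```python
from h import *
s=np.load('w1.npy',allow_pickle=True).item()
C=cloud(s); H=C[:,:,2]
for p in [(320,80),(274,192),(365,190),(120,205),(494,187),(480,180)]: print(p,C[p[1],p[0]].round(4))
def show(n,roi,fn,z,k=0):
    m=roimask(s,roi,fn,k); print(n,m.sum(),rect(s,m,z))
show('box',(235,130,310,250),lambda h:H>.013,.02)
show('bis',(330,90,405,225),lambda h:H>.006,.010)
show('jar',(80,165,160,240),lambda h:H>.13,.14)
show('botbody',(445,155,500,205),lambda h:(H>.075)&(H<.11),.1)
for lo,hi in [(.01,.05),(.05,.07),(.085,.105)]:
    m=(H>lo)&(H<hi); m[:,:445]=0; m[:,515:]=0;m[:150]=0;m[205:]=0
    q=C[m]; print(lo,len(q),q.mean(0).round(4),q.min(0).round(4),q.max(0).round(4))
m=(H>.03)&(H<.12); m[:,:80]=0; m[:,200:]=0;m[:150]=0;m[240:]=0
q=C[m]; print('jar',q.mean(0),q.min(0),q.max(0))
plan([(.4265,.233,.12,-6)])
```

```text
(320, 80) [0.5609 0.1613 0.0013]
(274, 192) [0.4338 0.2329 0.0221]
(365, 190) [0.4231 0.1174 0.0121]
(120, 205) [0.4508 0.3585 0.1398]
(494, 187) [ 0.4247 -0.0079  0.0972]
(480, 180) [ 0.4297 -0.0044  0.0715]
box 4814 [431.2 233.7 124.7  62.2  -5.9]
bis 4047 [460.4 114.2 117.4  58.2 -11. ]
jar 2554 [452.2 358.9  54.3  51.4 -55.1]
botbody 336 [426.6  -1.9  20.8  19.5   1.7]
0.01 337 [ 0.4275 -0.0008  0.031 ] [ 0.4085 -0.0179  0.01  ] [0.4394 0.0042 0.0499]
0.05 403 [ 0.4257 -0.0052  0.0596] [ 0.4066 -0.0267  0.05  ] [0.4394 0.0035 0.07  ]
0.085 174 [ 0.4233 -0.0108  0.0958] [ 0.4162 -0.0193  0.0851] [ 0.4292 -0.0063  0.1022]
jar [0.45599174 0.34290789 0.08055036] [0.42909743 0.33603822 0.03006511] [0.47721646 0.36045476 0.11846732]
at [0.4199 0.1686 0.3306] -5.97
 [-0.0,-0.0129,0.0421,0,0,0.00,g] x5
```

Run:
```python
from h import *
plan([(.429,.2335,.11,-6),(.429,.2335,.03,-6)])
```

```text
at [0.4199 0.1686 0.3306] -5.97
 [0.0004,-0.0109,0.0368,0,0,0.00,g] x6
 [-0.0001,-0.0,0.0399,0,0,0.00,g] x2
```

Emit:
drive_tool --pt "0.0004 -0.0109 0.0368 0 0 0 1" --pt "0.0004 -0.0109 0.0368 0 0 0 1" --pt "0.0004 -0.0109 0.0368 0 0 0 1" --pt "0.0004 -0.0109 0.0368 0 0 0 1" --pt "0.0004 -0.0109 0.0368 0 0 0 1" --pt "0.0004 -0.0109 0.0368 0 0 0 1" --pt "0 0 0.04 0 0 0 1" --pt "0 0 0.04 0 0 0 1" --pt "0 0 0 0 0 0 1" --pt "0 0 0 0 0 0 1"

```text
t: 3.65
tcp_pos: [0.4296, 0.2323, 0.0298]
tool_rot: [0.999, -0.054, -0.001, 0.0]
force: [0.6, 0.0, 0.3]
finger_gap: 1.0
gripper_force: 0.0
```

Emit:
drive_tool --pt "0 0 0.01 0 0 0 1" --pt "0 0 0.01 0 0 0 1" --pt "0 0 0 0 0 0 -1" --pt "0 0 0 0 0 0 -1" --pt "0 0 0 0 0 0 -1" --pt "0 0 0 0 0 0 -1" --pt "0 0 0 0 0 0 -1" --pt "0 0 0 0 0 0 -1" --newtons 40

```text
t: 4.45
tcp_pos: [0.4298, 0.2338, 0.0111]
tool_rot: [0.999, -0.052, 0.001, -0.0]
force: [0.3, -1.2, 6.8]
finger_gap: 0.734
gripper_force: 45.0
```

Run:
```python
from h import *
plan([(.43,.233,.2,-6),(.44,-.0,.26,-6),(.45,-.1,.26,10),(.45,-.29,.26,10)])
```

```text
at [0.4298 0.2338 0.0111] -6.01
 [0.0001,0.0002,-0.0378,0,0,0.00,g] x5
 [0.0057,0.0384,-0.01,0,0,0.00,g] x6
 mixed leg: rows follow rotating axes
 [0.0068,0.0328,0.0,0,0,-5.34,g]
 [0.0037,0.0333,0.0,0,0,-5.34,g]
 [0.0006,0.0335,0.0,0,0,-5.34,g]
 [-0.0066,0.0374,0.0,0,0,0.00,g] x5
```

Emit:
drive_tool --pt "0 0 -0.02 0 0 0 -1" --pt "0 0 -0.038 0 0 0 -1" --pt "0 0 -0.038 0 0 0 -1" --pt "0 0 -0.038 0 0 0 -1" --pt "0 0 -0.038 0 0 0 -1" --pt "0.0057 0.0384 -0.013 0 0 0 -1" --pt "0.0057 0.0384 -0.013 0 0 0 -1" --pt "0.0057 0.0384 -0.013 0 0 0 -1" --pt "0.0057 0.0384 -0.013 0 0 0 -1" --pt "0.0057 0.0384 -0.013 0 0 0 -1"

```text
t: 5.45
tcp_pos: [0.437, 0.0385, 0.2477]
tool_rot: [0.999, -0.052, 0.0, -0.0]
force: [0.5, -0.3, -1.2]
finger_gap: 0.74
gripper_force: 44.5
```

Emit:
drive_tool --pt "0.0057 0.0384 -0.013 0 0 0 -1" --pt "0.0068 0.0328 0 0 0 -5.34 -1" --pt "0.0037 0.0333 0 0 0 -5.34 -1" --pt "0.0006 0.0335 0 0 0 -5.34 -1" --pt "-0.0066 0.0374 0 0 0 0 -1" --pt "-0.0066 0.0374 0 0 0 0 -1" --pt "-0.0066 0.0374 0 0 0 0 -1" --pt "-0.0066 0.0374 0 0 0 0 -1" --pt "-0.0066 0.0374 0 0 0 0 -1" --pt "0 0 0 0 0 0 -1"

```text
t: 6.45
tcp_pos: [0.4496, -0.294, 0.2602]
tool_rot: [0.996, 0.085, 0.001, 0.002]
force: [-0.8, 0.0, -0.9]
finger_gap: 0.734
gripper_force: 44.6
```

Run:
```python
from h import *
s=wrist('w2'); st=manip.sense(); print(st['tcp_pos'],yaw(st['tool_rot']),st['finger_gap'])
```

```text
[ 0.44895644 -0.29096545  0.25985844] 9.813978524933177 0.7335606961193962
```

View pics/w2.png

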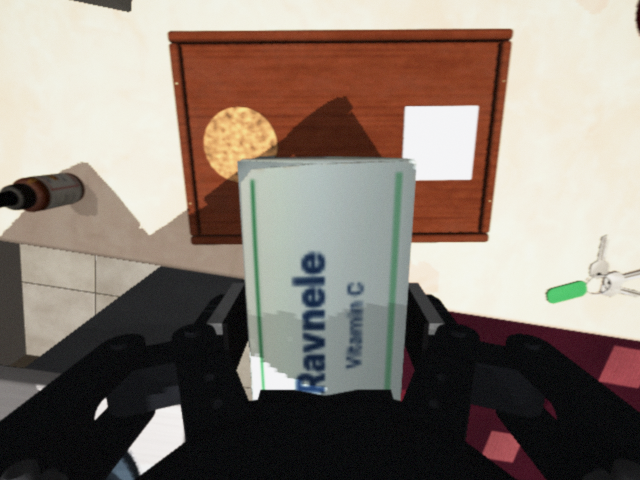

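Tray outer corners ~(170,31), (511,30), (489,241), (192,242); cork (240,144); white coaster (441,143). Box held straight, top corners ~(241,162), (413,160), (405,398), (250,395).

Run:
```python
from h import *
s=np.load('w2.npy',allow_pickle=True).item()
c=ray(s,[(170,31),(511,30),(489,241),(192,242)],.017)*1000
print(c.round(1),c.mean(0), 'yaw',np.degrees(np.arctan2(*(c[0]-c[1])[::-1]))-90,np.degrees(np.arctan2(*(c[3]-c[2])[::-1]))-90,[np.linalg.norm(c[i]-c[i-1]) for i in range(4)])
m=roimask(s,(390,90,490,195),lambda h:(h[...,1]<50)&(h[...,2]>150)); print('white',rect(s,m,.010))
m=roimask(s,(190,95,285,195),lambda h:(h[...,2]>165)&(h[...,1]>60)&(h[...,0]>10),5)
w=ray(s,cv2.findContours(m,0,cv2.CHAIN_APPROX_NONE)[0][0][:,0],.010).astype(np.float32)*1000
print('cork',cv2.minEnclosingCircle(w))
b=ray(s,[(241,162),(413,160),(405,398),(250,395)],.26+.009)*1000
print('box',b.round(1),b.mean(0))
C=cloud(s); 
for p in [(320,200),(320,350),(440,140),(320,230-100),(340,36)]: print(p,C[p[1],p[0]].round(4))
```

```text
[[ 593.6 -119.9]
 [ 650.1 -441.7]
 [ 443.6 -482.1]
 [ 386.6 -155.5]] [ 518.47161264 -299.79691142] yaw 9.956675463219156 9.888791587481876 [np.float64(209.97213174900963), np.float64(326.7610620735602), np.float64(210.40297853815656), np.float64(331.5633922304014)]
white [ 527.9 -397.5   90.9   89.4   10.6]
cork ((499.1069641113281, -195.53192138671875), 39.513702392578125)
box [[ 505.5 -255.7]
 [ 516.  -313.2]
 [ 422.2 -332.4]
 [ 413.  -269.3]] [ 464.18336428 -292.64336037]
(320, 200) [ 0.4974 -0.2843  0.2701]
(320, 350) [ 0.4393 -0.294   0.2702]
(440, 140) [ 0.5402 -0.4023  0.0108]
(320, 130) [ 0.5163 -0.2824  0.3894]
(340, 36) [ 0.6171 -0.281   0.017 ]
```

Run:
```python
from h import *
plan([(.5175,-.298,.15,10),(.5175,-.298,.05,10)])
```

```text
at [ 0.449  -0.291   0.2599] 9.81
 [0.0221,0.0062,0.0366,0,0,0.00,g] x3
 [0.0,0.0,0.0334,0,0,0.00,g] x3
```

Emit:
drive_tool --pt "0.0221 0.006 0.0366 0 0 0 -1" --pt "0.0221 0.006 0.0366 0 0 0 -1" --pt "0.0221 0.006 0.0366 0 0 0 -1" --pt "0 0 0.0334 0 0 0 -1" --pt "0 0 0.0334 0 0 0 -1" --pt "0 0 0.0334 0 0 0 -1" --pt "0 0 0 0 0 0 -1" --pt "0 0 0 0 0 0 -1"

```text
t: 7.3
tcp_pos: [0.5174, -0.2939, 0.0501]
tool_rot: [0.996, 0.088, -0.001, -0.001]
force: [-0.5, -0.1, -0.8]
finger_gap: 0.733
gripper_force: 44.7
```

Emit:
drive_tool --pt "0 0.003 0.011 0 0 0 -1" --pt "0 0 0.01 0 0 0 -1" --pt "0 0 0.01 0 0 0 -1" --pt "0 0 0.002 0 0 0 -1" --pt "0 0 0 0 0 0 -1" --pt "0 0 0 0 0 0 -1"

```text
t: 7.9
tcp_pos: [0.5182, -0.2983, 0.0175]
tool_rot: [0.996, 0.087, 0.0, 0.0]
force: [-0.6, 0.2, 4.1]
finger_gap: 0.735
gripper_force: 45.4
```

Emit:
drive_tool --pt "0 0 0 0 0 0 1" --pt "0 0 0 0 0 0 1" --pt "0 0 0 0 0 0 1" --pt "0 0 0 0 0 0 1" --pt "0 0 -0.02 0 0 0 1" --pt "0 0 -0.04 0 0 0 1" --pt "0 0 -0.04 0 0 0 1" --pt "0 0 -0.04 0 0 0 1" --pt "0 0 -0.04 0 0 0 1" --pt "0 0 -0.04 0 0 0 1"

```text
t: 8.9
tcp_pos: [0.5179, -0.2979, 0.2387]
tool_rot: [0.996, 0.087, -0.0, -0.0]
force: [0.6, -0.2, 0.8]
finger_gap: 1.0
gripper_force: 0.0
```

Run:
```python
from h import *
plan([(.45,-.292,.23,10),(.45,-.1,.23,-11),(.44,.1,.23,-11)])
```

```text
at [ 0.5179 -0.2979  0.2387] 10.0
 [-0.0329,-0.0088,0.0043,0,0,0.00,g] x2
 mixed leg: rows follow rotating axes
 [0.0067,-0.0378,0.0,0,0,4.20,g]
 [0.0039,-0.0382,0.0,0,0,4.20,g]
 [0.0011,-0.0384,0.0,0,0,4.20,g]
 [-0.0017,-0.0383,0.0,0,0,4.20,g]
 [-0.0045,-0.0381,0.0,0,0,4.20,g]
 [-0.0096,-0.0389,0.0,0,0,0.00,g] x5
```

Emit:
drive_tool --pt "-0.0329 -0.0088 0 0 0 0 1" --pt "-0.0329 -0.0088 0 0 0 0 1" --pt "0 0 0 0 0 0 1" --pt "0 0 0 0 0 0 1"

```text
t: 9.3
tcp_pos: [0.4501, -0.2923, 0.2374]
tool_rot: [0.996, 0.087, 0.0, 0.0]
force: [0.4, 0.4, 0.2]
finger_gap: 1.004
gripper_force: 0.0
```

Run:
```python
from h import *
s=wrist('w3'); st=manip.sense(); print(st['tcp_pos'],yaw(st['tool_rot']))
```

```text
[ 0.450861   -0.29267252  0.23735609] 9.974359729921305
```

Emit:
drive_tool --pt "0.0067 -0.0378 0 0 0 4.2 1" --pt "0.0039 -0.0382 0 0 0 4.2 1" --pt "0.0011 -0.0384 0 0 0 4.2 1" --pt "-0.0017 -0.0383 0 0 0 4.2 1" --pt "-0.0045 -0.0381 0 0 0 4.2 1" --pt "-0.0096 -0.0389 0 0 0 0 1" --pt "-0.0096 -0.0389 0 0 0 0 1" --pt "-0.0096 -0.0389 0 0 0 0 1" --pt "-0.0096 -0.0389 0 0 0 0 1" --pt "-0.0096 -0.0389 0 0 0 0 1"

```text
t: 10.35
tcp_pos: [0.4417, 0.1019, 0.2371]
tool_rot: [0.995, -0.096, 0.001, -0.0]
force: [0.3, -0.1, 1.1]
finger_gap: 0.996
gripper_force: 0.0
```

Emit:
drive_tool --pt "0 0 0 0 0 0 1" --pt "0 0 0 0 0 0 1"

```text
t: 10.55
tcp_pos: [0.4414, 0.1008, 0.237]
tool_rot: [0.996, -0.094, 0.0, 0.0]
force: [-0.1, -0.7, 0.1]
finger_gap: 1.003
gripper_force: 0.0
```

Run:
```python
from h import *
s=wrist('w4'); st=manip.sense(); print(st['tcp_pos'],yaw(st['tool_rot']))
a=cv2.imread('pics/w3.png');b=cv2.imread('pics/w4.png')
cv2.imwrite('pics/w34.png',cv2.resize(np.vstack([a[:300],b[:300]]),(640,600)))
```

```text
[0.44140242 0.09992258 0.23703198] -10.913274122308593
```

View pics/w34.png

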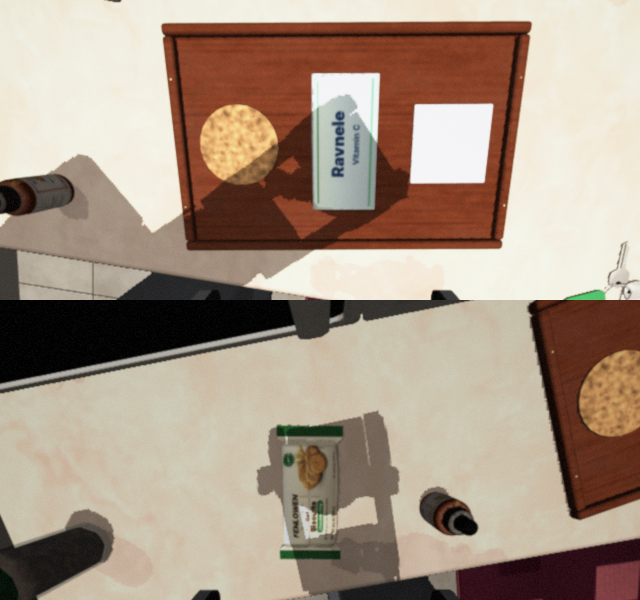

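Upper: box lies squarely between cork (239,144) and white coaster (451,143), box top corners (312,73)–(376,210). Lower: biscuit corners (277,127), (342,127), (340,258), (281,258) in picture rows; bottle base about (432,198).

```bash
cat >> h.py <<'E'
def quad(s,px,z):
    c=ray(s,px,z)*1000; d=(c[0]+c[1]-c[2]-c[3]); l=(c[0]+c[3]-c[1]-c[2])
    return c.mean(0).round(1), np.degrees(np.arctan2(d[1],d[0])).round(1),(np.linalg.norm(d)/2).round(1),(np.linalg.norm(l)/2).round(1)
E
python3 - <<'E'
from h import *
s=np.load('w3.npy',allow_pickle=True).item()
print('tray',quad(s,[(163,24),(531,22),(501,247),(186,249)],.017))
print('box',quad(s,[(312,73),(380,73),(376,210),(313,210)],.026))
m=roimask(s,(405,98,500,188),lambda h:(h[...,1]<50)&(h[...,2]>150)); print('white',rect(s,m,.010))
s=np.load('w4.npy',allow_pickle=True).item()
print('bis',quad(s,[(277,127),(342,127),(340,258),(281,258)],.005))
plan([(.456,.111,.11,-11),(.456,.111,.03,-11)])
E
```

```text
tray (array([ 518.7, -300.3]), np.float64(9.9), np.float64(210.3), np.float64(330.4))
box (array([ 518.4, -300. ]), np.float64(10.1), np.float64(125.3), np.float64(62.0))
white [ 537.1 -403.3   76.5   76.3  -79.6]
bis (array([458.7, 113.9]), np.float64(-11.0), np.float64(137.1), np.float64(64.6))
at [0.4414 0.0999 0.237 ] -10.91
 [0.0041,-0.0045,0.0423,0,0,0.00,g] x3
 [-0.0,-0.0001,0.0401,0,0,0.00,g] x2
```

Emit:
drive_tool --pt "0.0042 -0.0052 0.0423 0 0 0 1" --pt "0.0042 -0.0052 0.0423 0 0 0 1" --pt "0.0042 -0.0052 0.0423 0 0 0 1" --pt "0 0 0.04 0 0 0 1" --pt "0 0 0.04 0 0 0 1" --pt "0 0 0 0 0 0 1" --pt "0 0 0 0 0 0 1"

```text
t: 11.3
tcp_pos: [0.456, 0.1116, 0.0298]
tool_rot: [0.995, -0.097, -0.001, 0.0]
force: [0.9, -0.5, -0.1]
finger_gap: 0.999
gripper_force: 0.0
```

Emit:
drive_tool --pt "0 0 0.01 0 0 0 1" --pt "0 0 0.01 0 0 0 1" --pt "0 0 0 0 0 0 -1" --pt "0 0 0 0 0 0 -1" --pt "0 0 0 0 0 0 -1" --pt "0 0 0 0 0 0 -1" --pt "0 0 0 0 0 0 -1" --pt "0 0 0 0 0 0 -1" --newtons 40

```text
t: 12.1
tcp_pos: [0.4563, 0.1127, 0.0117]
tool_rot: [0.995, -0.096, 0.001, -0.0]
force: [-1.3, -1.2, 6.1]
finger_gap: 0.744
gripper_force: 42.3
```

Run:
```python
from h import *
plan([(.457,.114,.13,-11),(.48,-.08,.16,-11),(.49,-.16,.16,10),(.518,-.298,.16,10),(.518,-.298,.06,10)])
```

```text
at [0.4563 0.1127 0.0117] -10.98
 [0.0002,-0.0005,-0.0394,0,0,0.00,g] x3
 [0.0119,0.0372,-0.006,0,0,0.00,g] x5
 mixed leg: rows follow rotating axes
 [0.0083,0.0256,-0.0,0,0,-6.99,g]
 [0.0051,0.0264,-0.0,0,0,-6.99,g]
 [0.0019,0.0268,-0.0,0,0,-6.99,g]
 [0.0009,0.0352,-0.0,0,0,0.00,g] x4
 [0.0,0.0,0.0333,0,0,0.00,g] x3
```

Emit:
drive_tool --pt "0 0 -0.02 0 0 0 -1" --pt "0 0 -0.03 0 0 0 -1" --pt "0 0 -0.04 0 0 0 -1" --pt "0 0 -0.03 0 0 0 -1" --pt "0.0119 0.0372 -0.006 0 0 0 -1" --pt "0.0119 0.0372 -0.006 0 0 0 -1" --pt "0.0119 0.0372 -0.006 0 0 0 -1" --pt "0.0119 0.0372 -0.006 0 0 0 -1" --pt "0.0119 0.0372 -0.006 0 0 0 -1" --pt "0.0083 0.0256 0 0 0 -6.99 -1"

```text
t: 13.1
tcp_pos: [0.4829, -0.1106, 0.1619]
tool_rot: [0.999, -0.034, 0.002, 0.001]
force: [-0.4, -0.7, -0.8]
finger_gap: 0.747
gripper_force: 44.4
```

Emit:
drive_tool --pt "0.0051 0.0264 0 0 0 -6.99 -1" --pt "0.0019 0.0268 0 0 0 -6.99 -1" --pt "0.0007 0.0352 0 0 0 0 -1" --pt "0.0007 0.0352 0 0 0 0 -1" --pt "0.0007 0.0352 0 0 0 0 -1" --pt "0.0007 0.0352 0 0 0 0 -1" --pt "0 0 0.04 0 0 0 -1" --pt "0 0 0.04 0 0 0 -1" --pt "0 0 0.02 0 0 0 -1" --pt "0 0 0 0 0 0 -1"

```text
t: 14.1
tcp_pos: [0.5135, -0.2978, 0.0577]
tool_rot: [0.996, 0.087, -0.002, -0.002]
force: [-1.6, -0.5, -0.2]
finger_gap: 0.739
gripper_force: 44.4
```

Emit:
drive_tool --pt "0 0 0 0 0 0 -1"

```text
t: 14.2
tcp_pos: [0.5159, -0.2995, 0.0609]
tool_rot: [0.996, 0.087, 0.0, 0.0]
force: [0.1, 0.1, -0.5]
finger_gap: 0.742
gripper_force: 44.4
```

Emit:
drive_tool --pt "0.0015 -0.001 0.01 0 0 0 -1" --pt "0 0 0.008 0 0 0 -1" --pt "0 0 0.005 0 0 0 -1" --pt "0 0 0.001 0 0 0 -1" --pt "0 0 0 0 0 0 -1" --pt "0 0 0 0 0 0 -1"

```text
t: 14.8
tcp_pos: [0.5172, -0.2982, 0.0371]
tool_rot: [0.996, 0.087, 0.0, 0.0]
force: [0.1, 1.2, 6.6]
finger_gap: 0.745
gripper_force: 45.0
```

Emit:
drive_tool --pt "0 0 0 0 0 0 1" --pt "0 0 0 0 0 0 1" --pt "0 0 0 0 0 0 1" --pt "0 0 0 0 0 0 1" --pt "0 0 -0.02 0 0 0 1" --pt "0 0 -0.04 0 0 0 1" --pt "0 0 -0.04 0 0 0 1" --pt "0 0 -0.05 0 0 0 1" --pt "0 0 -0.05 0 0 0 1" --pt "0 0 0 0 0 0 1"

```text
t: 15.8
tcp_pos: [0.5206, -0.3012, 0.244]
tool_rot: [0.996, 0.087, 0.006, 0.006]
force: [1.2, -0.2, 1.4]
finger_gap: 0.999
gripper_force: 0.0
```

Emit:
drive_tool --pt "-0.0329 -0.0088 0 0 0 0 1" --pt "-0.0329 -0.0088 0 0 0 0 1" --pt "0 0 0 0 0 0 1" --pt "0 0 0 0 0 0 1"

```text
t: 16.2
tcp_pos: [0.4487, -0.2923, 0.2359]
tool_rot: [0.996, 0.086, -0.0, -0.0]
force: [0.0, -0.7, -0.2]
finger_gap: 1.001
gripper_force: 0.0
```

Run:
```python
from h import *
s=wrist('w5'); st=manip.sense(); print(st['tcp_pos'],yaw(st['tool_rot']))
plan([(.41,-.10,.23,10),(.36,-.005,.23,0)])
```

```text
[ 0.44952341 -0.29273303  0.23604208] 9.936196933532699
at [ 0.4495 -0.2927  0.236 ] 9.94
 [-0.0011,-0.0393,0.0012,0,0,0.00,g] x5
 mixed leg: rows follow rotating axes
 [-0.011,-0.0341,0.0,0,0,3.31,g]
 [-0.013,-0.0334,0.0,0,0,3.31,g]
 [-0.0149,-0.0326,0.0,0,0,3.31,g]
```

View pics/w5.png

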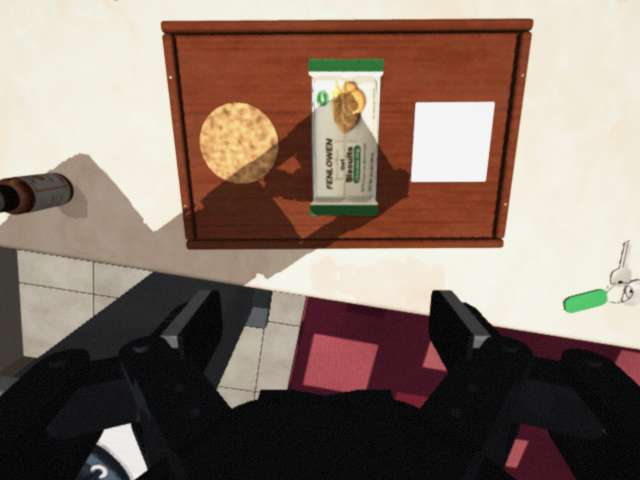

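Packet lies straight and centred on the box, corners (309,59)–(378,215).

Run:
```python
from h import *
s=np.load('w5.npy',allow_pickle=True).item()
print('bis',quad(s,[(309,59),(383,60),(378,215),(310,215)],.037))
plan([(.42,-.01,.236,10)])
```

```text
bis (array([ 519.6, -298.5]), np.float64(10.0), np.float64(136.3), np.float64(64.6))
at [ 0.4495 -0.2927  0.236 ] 9.94
 [0.0028,-0.0405,0.0,0,0,0.00,g] x7
```

Emit:
drive_tool --pt "0.0028 -0.0405 0 0 0 0 1" --pt "0.0028 -0.0405 0 0 0 0 1" --pt "0.0028 -0.0405 0 0 0 0 1" --pt "0.0028 -0.0405 0 0 0 0 1" --pt "0.0028 -0.0405 0 0 0 0 1" --pt "0.0028 -0.0405 0 0 0 0 1" --pt "0.0028 -0.0405 0 0 0 0 1" --pt "0 0 0 0 0 0 1" --pt "0 0 0 0 0 0 1" --pt "0 0 0 0 0 0 1"

```text
t: 17.25
tcp_pos: [0.4207, -0.0105, 0.2363]
tool_rot: [0.996, 0.087, 0.001, 0.0]
force: [0.7, -0.4, 0.6]
finger_gap: 0.994
gripper_force: 0.0
```

Run:
```python
from h import *
s=wrist('w6'); st=manip.sense(); print(st['tcp_pos'],yaw(st['tool_rot']))
C=cloud(s); H=C[:,:,2]; R=(np.abs(C[:,:,0]-.42)<.05)&(np.abs(C[:,:,1]+.01)<.05)
for lo,hi in [(.01,.04),(.04,.06),(.066,.076),(.085,.11)]:
    m=(H>lo)&(H<hi)&R; q=C[m]; v,u=np.nonzero(m)
    print(lo,len(q),q.mean(0).round(4),q.min(0).round(4),q.max(0).round(4),u.mean(),v.mean())
```

```text
[ 0.4205026  -0.01079373  0.2362496 ] 9.913262081702742
0.01 130 [ 0.4363 -0.0103  0.0256] [ 0.4254 -0.0277  0.01  ] [0.4394 0.0034 0.0398] 327.15384615384613 198.15384615384616
0.04 259 [ 0.4308 -0.011   0.0547] [ 0.4066 -0.0294  0.0408] [0.4395 0.0033 0.06  ] 327.1081081081081 209.16602316602317
0.066 104 [ 0.4285 -0.0125  0.0724] [ 0.4131 -0.0248  0.0665] [ 0.4341 -0.0014  0.076 ] 328.40384615384613 215.83653846153845
0.085 236 [ 0.4239 -0.0129  0.0969] [ 0.4166 -0.0196  0.085 ] [ 0.429  -0.0067  0.1027] 328.2669491525424 227.6906779661017
```

View pics/w6.png

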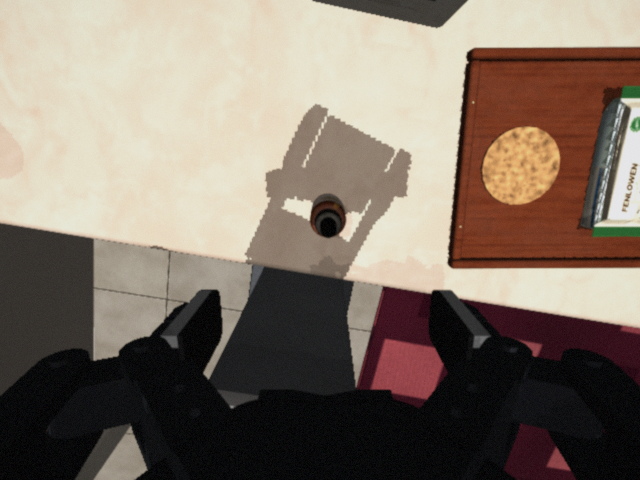

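Bottle seen at (328,215), midway between the fingers; tray and cork (521,165) to the right.

Emit:
drive_tool --pt "0.0015 0.001 0.03 0 0 0 1" --pt "0 0 0.03 0 0 0 1" --pt "0 0 0.03 0 0 0 1" --pt "0 0 0.03 0 0 0 1" --pt "0 0 0.03 0 0 0 1" --pt "0 0 0.02 0 0 0 1" --pt "0 0 0.016 0 0 0 1" --pt "0 0 0 0 0 0 1" --pt "0 0 0 0 0 0 1"

```text
t: 18.2
tcp_pos: [0.4214, -0.0114, 0.05]
tool_rot: [0.996, 0.086, -0.0, -0.0]
force: [-0.4, 0.2, 1.0]
finger_gap: 1.0
gripper_force: 0.0
```

Emit:
drive_tool --pt "0 0 0 0 0 0 -1" --pt "0 0 0 0 0 0 -1" --pt "0 0 0 0 0 0 -1" --pt "0 0 0 0 0 0 -1" --pt "0 0 0 0 0 0 -1" --pt "0 0 0 0 0 0 -1" --pt "0 0 0 0 0 0 -1" --pt "0 0 0 0 0 0 -1" --pt "0 0 0 0 0 0 -1" --newtons 30

```text
t: 19.1
tcp_pos: [0.4215, -0.0105, 0.0508]
tool_rot: [0.996, 0.087, 0.001, 0.0]
force: [0.4, -0.7, 6.2]
finger_gap: 0.368
gripper_force: 29.2
```

Run:
```python
from h import *
s=np.load('w5.npy',allow_pickle=True).item()
def cork(s,roi):
    m=roimask(s,roi,lambda h:(h[...,2]>110)&(h[...,1]>60)&(h[...,0]>12)&(h[...,0]<25),5)
    w=ray(s,cv2.findContours(m,0,cv2.CHAIN_APPROX_NONE)[0][0][:,0],.010).astype(np.float32)*1000
    print('cork',m.sum(),cv2.minEnclosingCircle(w),rect(s,m,.010))
cork(s,(190,95,285,190)); cork(np.load('w6.npy',allow_pickle=True).item(),(475,115,570,210))
e=ray(s,[(239,143)],.01); print(e, ray(s,[(453,142)],.01))
plan([(.423,-.0115,.13,10),(.498,-.194,.13,10)])
```

```text
cork 4980 ((499.6681823730469, -196.74781799316406), 39.21680450439453) [ 500.2 -196.3   77.1   76.3  -10.9]
cork 4791 ((499.28131103515625, -196.63821411132812), 39.11420440673828) [ 499.2 -196.3   77.4   76.8  -29.9]
[[ 0.5007005  -0.19702773]] [[ 0.5379417  -0.40497173]]
at [ 0.4215 -0.0105  0.0508] 9.99
 [0.0007,0.0006,-0.0396,0,0,0.00,g] x2
 [0.0084,0.0386,0.0,0,0,0.00,g] x5
```

Emit:
drive_tool --pt "0 0 -0.02 0 0 0 -1" --pt "0 0 -0.03 0 0 0 -1" --pt "0 0 -0.03 0 0 0 -1" --pt "0.0084 0.0388 0 0 0 0 -1" --pt "0.0084 0.0388 0 0 0 0 -1" --pt "0.0084 0.0388 0 0 0 0 -1" --pt "0.0084 0.0388 0 0 0 0 -1" --pt "0.0084 0.0388 0 0 0 0 -1" --pt "0 0 0 0 0 0 -1" --pt "0 0 0 0 0 0 -1"

```text
t: 20.1
tcp_pos: [0.4956, -0.1947, 0.1299]
tool_rot: [0.996, 0.086, -0.0, -0.0]
force: [-0.5, 0.6, -1.2]
finger_gap: 0.368
gripper_force: 30.1
```

Emit:
drive_tool --pt "0 0 0.03 0 0 0 -1" --pt "0 0 0.02 0 0 0 -1" --pt "0 0 0.01 0 0 0 -1" --pt "0 0 0 0 0 0 -1" --pt "0 0 0 0 0 0 -1"

```text
t: 20.6
tcp_pos: [0.4959, -0.1936, 0.0705]
tool_rot: [0.996, 0.087, -0.0, -0.0]
force: [0.7, 0.5, -0.2]
finger_gap: 0.373
gripper_force: 30.1
```

Emit:
drive_tool --pt "0.0015 0.0015 0 0 0 0 -1" --pt "0 0 0.005 0 0 0 -1" --pt "0 0 0.004 0 0 0 -1" --pt "0 0 0.001 0 0 0 -1" --pt "0 0 0 0 0 0 -1" --pt "0 0 0 0 0 0 -1"

```text
t: 21.2
tcp_pos: [0.4981, -0.1958, 0.0609]
tool_rot: [0.996, 0.087, 0.001, 0.0]
force: [-0.8, -0.1, 5.1]
finger_gap: 0.367
gripper_force: 30.3
```

Emit:
drive_tool --pt "0 0 0 0 0 0 1" --pt "0 0 0 0 0 0 1" --pt "0 0 0 0 0 0 1" --pt "0 0 0 0 0 0 1" --pt "0 0 0 0 0 0 1" --pt "0 0 -0.02 0 0 0 1" --pt "0 0 -0.04 0 0 0 1" --pt "0 0 -0.045 0 0 0 1" --pt "0 0 -0.045 0 0 0 1" --pt "0 0 -0.045 0 0 0 1"

```text
t: 22.2
tcp_pos: [0.4972, -0.1952, 0.2569]
tool_rot: [0.996, 0.087, -0.0, -0.0]
force: [0.4, -0.8, -0.1]
finger_gap: 1.002
gripper_force: 0.0
```

Emit:
drive_tool --pt "0 0 -0.045 0 0 0 1" --pt "0 0 0 0 0 0 1" --pt "0 0 0 0 0 0 1"

```text
t: 22.5
tcp_pos: [0.4979, -0.1955, 0.3013]
tool_rot: [0.996, 0.087, 0.001, 0.001]
force: [-0.7, 0.3, 0.2]
finger_gap: 0.999
gripper_force: 0.0
```

Run:
```python
from h import *
s=wrist('w7')
plan([(.43,-.1,.30,10),(.42,.34,.30,10)])
```

```text
at [ 0.497  -0.1951  0.2998] 9.97
 [-0.0165,-0.0351,-0.0001,0,0,0.00,g] x3
 [0.0066,-0.0435,0.0,0,0,0.00,g] x10
```

View pics/w7.png

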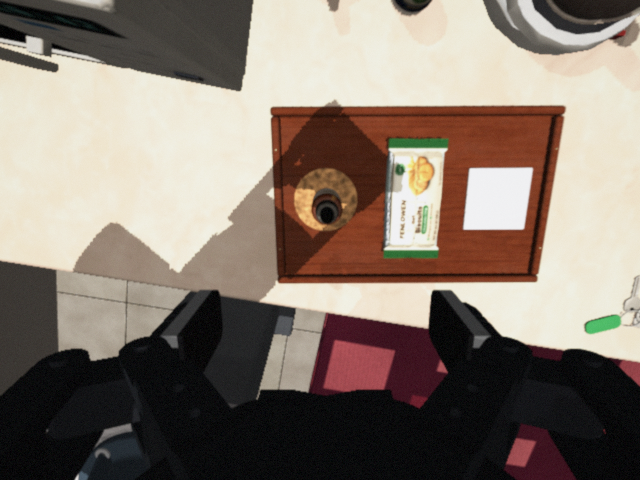

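Bottle stands on the cork (326,200), base centred; packet still in place. On to the jar.

Emit:
drive_tool --pt "-0.0165 -0.0351 0 0 0 0 1" --pt "-0.0165 -0.0351 0 0 0 0 1" --pt "-0.0165 -0.0351 0 0 0 0 1" --pt "0.0066 -0.0435 0 0 0 0 1" --pt "0.0066 -0.0435 0 0 0 0 1" --pt "0.0066 -0.0435 0 0 0 0 1" --pt "0.0066 -0.0435 0 0 0 0 1" --pt "0.0066 -0.0435 0 0 0 0 1" --pt "0.0066 -0.0435 0 0 0 0 1" --pt "0.0066 -0.0435 0 0 0 0 1"

```text
t: 23.55
tcp_pos: [0.4218, 0.2091, 0.2981]
tool_rot: [0.996, 0.087, -0.002, 0.0]
force: [0.7, -0.9, 1.0]
finger_gap: 0.997
gripper_force: 0.0
```

Emit:
drive_tool --pt "0.0066 -0.0435 0 0 0 0 1" --pt "0.0066 -0.0435 0 0 0 0 1" --pt "0.0066 -0.0435 0 0 0 0 1" --pt "0 0 0 0 0 0 1" --pt "0 0 0 0 0 0 1" --pt "0 0 0 0 0 0 1"

```text
t: 24.15
tcp_pos: [0.4196, 0.3383, 0.2986]
tool_rot: [0.996, 0.087, -0.002, 0.001]
force: [-0.2, -0.8, 1.0]
finger_gap: 1.001
gripper_force: 0.0
```

Run:
```python
from h import *
s=np.load('w7.npy',allow_pickle=True).item()
C=cloud(s); H=C[:,:,2]; m=(H>.02)&(np.abs(C[:,:,0]-.498)<.05)&(np.abs(C[:,:,1]+.195)<.05)&(H<.075)
q=C[m]; print('bottle',q.min(0).round(3),q.max(0).round(3))
s=wrist('w8'); C=cloud(s); H=C[:,:,2]
for lo,hi in [(.03,.12),(.13,.15)]:
    m=(H>lo)&(H<hi)&(np.abs(C[:,:,0]-.45)<.06)&(np.abs(C[:,:,1]-.358)<.06); q=C[m]; v,u=np.nonzero(m)
    print(lo,len(q),q.mean(0).round(4),q.min(0).round(4),q.max(0).round(4),u.mean(),v.mean())
    if lo>.1: print(rect(s,m.astype(np.uint8),.14))
plan([(.45,.357,.25,10),(.45,.357,.11,10)])
```

```text
bottle [ 0.484 -0.214  0.02 ] [ 0.516 -0.182  0.075]
0.03 42 [0.4733 0.3516 0.062 ] [0.4669 0.3414 0.0303] [0.4771 0.3621 0.1012] 320.8333333333333 154.66666666666666
0.13 2967 [0.4529 0.362  0.1401] [0.4269 0.3363 0.1301] [0.4773 0.3873 0.1429] 303.16413886080215 180.84091675092685
[452.7 361.8  50.4  49.8 -80.1]
at [0.4199 0.3381 0.2991] 9.9
 [0.0164,-0.0067,0.0245,0,0,0.00,g] x2
 [0.0,-0.0,0.035,0,0,0.00,g] x4
```

Emit:
drive_tool --pt "0.0172 -0.0086 0.0245 0 0 0 1" --pt "0.0172 -0.0086 0.0245 0 0 0 1" --pt "0 0 0.03 0 0 0 1" --pt "0 0 0.035 0 0 0 1" --pt "0 0 0.035 0 0 0 1" --pt "0 0 0.03 0 0 0 1" --pt "0 0 0.022 0 0 0 1" --pt "0 0 0 0 0 0 1" --pt "0 0 0 0 0 0 1"

```text
t: 25.1
tcp_pos: [0.4517, 0.3614, 0.0994]
tool_rot: [0.996, 0.086, -0.0, 0.0]
force: [-0.7, -0.3, -0.2]
finger_gap: 0.999
gripper_force: 0.0
```

Emit:
drive_tool --pt "0 0 0 0 0 0 -1" --pt "0 0 0 0 0 0 -1" --pt "0 0 0 0 0 0 -1" --pt "0 0 0 0 0 0 -1" --pt "0 0 0 0 0 0 -1" --pt "0 0 0 0 0 0 -1" --pt "0 0 0 0 0 0 -1" --pt "0 0 0 0 0 0 -1" --newtons 60

```text
t: 25.9
tcp_pos: [0.4521, 0.3628, 0.1011]
tool_rot: [0.996, 0.087, 0.001, -0.0]
force: [-0.8, -1.9, 5.7]
finger_gap: 0.556
gripper_force: 55.6
```

Emit:
drive_tool --pt "0 0 -0.015 0 0 0 -1" --pt "0 0 -0.025 0 0 0 -1" --pt "0 0 -0.03 0 0 0 -1" --pt "0 0 -0.03 0 0 0 -1" --pt "0 0 -0.03 0 0 0 -1" --pt "0 0 -0.02 0 0 0 -1" --pt "0 0 0 0 0 0 -1" --pt "0 0 0 0 0 0 -1"

```text
t: 26.7
tcp_pos: [0.4506, 0.3621, 0.2489]
tool_rot: [0.996, 0.087, -0.0, 0.0]
force: [0.6, 0.1, -4.4]
finger_gap: 0.56
gripper_force: 58.4
```

Run:
```python
from h import *
st=manip.sense(); print(st['q'])
plan([(.45,.1,.25,10),(.45,-.25,.25,10),(.5345,-.402,.25,10)],.035)
```

```text
[ 4.83812478e-01  4.60249982e-01  1.54853237e+00 -4.19159787e-05
  1.13352611e+00  1.88041675e+00]
at [0.4506 0.3621 0.2489] 9.98
 [-0.0057,0.0323,-0.0001,0,0,0.00,g] x8
 [-0.0061,0.0344,-0.0,0,0,0.00,g] x10
 [0.0114,0.0329,-0.0001,0,0,0.00,g] x5
```

Emit:
drive_tool --pt "-0.0057 0.0323 0 0 0 0 -1" --pt "-0.0057 0.0323 0 0 0 0 -1" --pt "-0.0057 0.0323 0 0 0 0 -1" --pt "-0.0057 0.0323 0 0 0 0 -1" --pt "-0.0057 0.0323 0 0 0 0 -1" --pt "-0.0057 0.0323 0 0 0 0 -1" --pt "-0.0057 0.0323 0 0 0 0 -1" --pt "-0.0057 0.0323 0 0 0 0 -1" --pt "-0.0061 0.0344 0 0 0 0 -1" --pt "-0.0061 0.0344 0 0 0 0 -1"

```text
t: 27.7
tcp_pos: [0.4494, 0.0292, 0.2475]
tool_rot: [0.996, 0.087, -0.002, -0.001]
force: [-0.2, -0.0, -4.3]
finger_gap: 0.559
gripper_force: 58.7
```

Emit:
drive_tool --pt "-0.0061 0.0344 0 0 0 0 -1" --pt "-0.0061 0.0344 0 0 0 0 -1" --pt "-0.0061 0.0344 0 0 0 0 -1" --pt "-0.0061 0.0344 0 0 0 0 -1" --pt "-0.0061 0.0344 0 0 0 0 -1" --pt "-0.0061 0.0344 0 0 0 0 -1" --pt "-0.0061 0.0344 0 0 0 0 -1" --pt "-0.0061 0.0344 0 0 0 0 -1" --pt "0.0114 0.0329 0 0 0 0 -1" --pt "0.0114 0.0329 0 0 0 0 -1"

```text
t: 28.7
tcp_pos: [0.4832, -0.3107, 0.2468]
tool_rot: [0.996, 0.086, -0.002, -0.002]
force: [0.8, -0.0, -3.6]
finger_gap: 0.56
gripper_force: 59.1
```

Emit:
drive_tool --pt "0.0114 0.0329 0 0 0 0 -1" --pt "0.0114 0.0329 0 0 0 0 -1" --pt "0.0114 0.0329 0 0 0 0 -1" --pt "0 0 0 0 0 0 -1" --pt "0 0 0 0 0 0 -1" --pt "0 0 0.03 0 0 0 -1" --pt "0 0 0.03 0 0 0 -1" --pt "0 0 0.03 0 0 0 -1" --pt "0 0 0 0 0 0 -1" --pt "0 0 0 0 0 0 -1"

```text
t: 29.7
tcp_pos: [0.5345, -0.4001, 0.1584]
tool_rot: [0.996, 0.087, -0.001, -0.001]
force: [0.3, -0.7, -3.1]
finger_gap: 0.558
gripper_force: 59.4
```

Run:
```python
from h import *
plan([(.535,-.402,.13,10)],.035)
```

```text
at [ 0.5345 -0.4001  0.1584] 10.0
 [0.0002,0.002,0.0284,0,0,0.00,g] x1
```

Emit:
drive_tool --pt "0.001 0.002 0.02 0 0 0 -1" --pt "0 0 0.015 0 0 0 -1" --pt "0 0 0.006 0 0 0 -1" --pt "0 0 0.004 0 0 0 -1" --pt "0 0 0.002 0 0 0 -1" --pt "0 0 0 0 0 0 -1" --pt "0 0 0 0 0 0 -1"

```text
t: 30.4
tcp_pos: [0.5368, -0.4036, 0.1128]
tool_rot: [0.996, 0.087, 0.0, 0.0]
force: [-0.5, -0.3, -3.5]
finger_gap: 0.554
gripper_force: 59.4
```

Emit:
drive_tool --pt "0 0 0.0015 0 0 0 -1" --pt "0 0 0.001 0 0 0 -1" --pt "0 0 0 0 0 0 -1" --pt "0 0 0 0 0 0 -1"

```text
t: 30.8
tcp_pos: [0.5369, -0.4037, 0.1113]
tool_rot: [0.996, 0.087, 0.001, 0.001]
force: [-1.3, 1.0, 6.7]
finger_gap: 0.558
gripper_force: 59.7
```

Contact; release and back off straight up.

Emit:
drive_tool --pt "0 0 0 0 0 0 1" --pt "0 0 0 0 0 0 1" --pt "0 0 0 0 0 0 1" --pt "0 0 0 0 0 0 1" --pt "0 0 0 0 0 0 1" --pt "0 0 -0.02 0 0 0 1" --pt "0 0 -0.04 0 0 0 1" --pt "0 0 -0.045 0 0 0 1" --pt "0 0 -0.045 0 0 0 1" --pt "0 0 -0.045 0 0 0 1"

```text
t: 31.8
tcp_pos: [0.5364, -0.403, 0.3063]
tool_rot: [0.996, 0.087, -0.0, -0.0]
force: [0.1, -0.4, 0.1]
finger_gap: 1.001
gripper_force: 0.0
```

Emit:
drive_tool --pt "-0.04 -0.02 0 0 0 0 1" --pt "-0.04 -0.02 0 0 0 0 1" --pt "0 0 0 0 0 0 1" --pt "0 0 0 0 0 0 1" --pt "0 0 0 0 0 0 1"

```text
t: 32.3
tcp_pos: [0.4518, -0.3786, 0.3051]
tool_rot: [0.996, 0.087, 0.001, 0.001]
force: [-0.7, 0.7, 0.5]
finger_gap: 0.998
gripper_force: 0.0
```

Run:
```python
from h import *
s=wrist('w9'); C=cloud(s); H=C[:,:,2]
for n,x,y,lo,hi in [('jar',.535,-.403,.13,.17),('bottle',.498,-.196,.02,.075)]:
    m=(H>lo)&(H<hi)&(np.abs(C[:,:,0]-x)<.05)&(np.abs(C[:,:,1]-y)<.05); q=C[m]
    if len(q): print(n,len(q),q.min(0).round(4),q.max(0).round(4))
s=manip.snapshot('top'); save(s,'top1')
cv2.imwrite('pics/fin.png',np.hstack([cv2.resize(cv2.imread('pics/w9.png'),(400,300)),cv2.resize(cv2.imread('pics/top1.png')[130:340,330:610],(400,300))]))
```

```text
jar 3458 [ 0.5101 -0.4297  0.1348] [ 0.5616 -0.3788  0.1529]
bottle 905 [ 0.4831 -0.2162  0.0201] [ 0.516  -0.1864  0.0749]
```

View pics/fin.png

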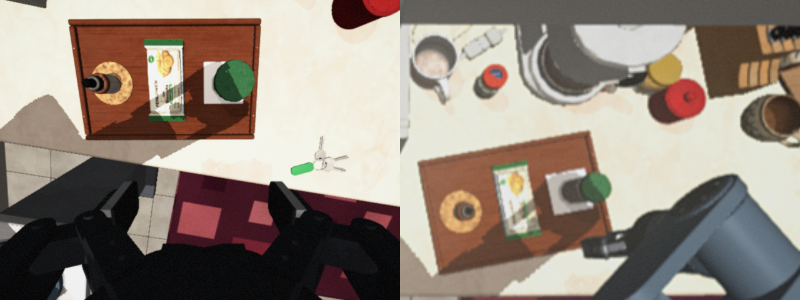

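The final pictures show the jar upright on the white coaster, with its lid centre at about (0.536, -0.404) against a coaster centre of about (0.536, -0.403). The bottle is on the cork, the packet is on the box, and the mug and spice jar have not been disturbed.

```bash
python3 -c "
from station import manip
print(manip.sign_off())"
```

```text
the job is handed in; nothing more can be done
None
```

The sick-day tray is set and handed in at about 32 s of the 134 s allowed: by the camera measurements the box, packet, bottle and jar each sit within a few millimetres of target, and the mug and spice jar were not touched; the judging result was not shown.

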